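# Fit the snap ring that holds the cyclone's clamp flange

## Task

The small cyclone stands upside down in its cradle with its sprung clamp flange loose on the neck. Pinch the two upright eyes of the steel snap ring so that it spreads, lower it over the neck, gently push the flange down with it until it meets its stop (well under 15 N), then let the ring contract into the groove, so that it lies flat and closed on the flange and keeps it down. Take the hand away without shoving the cyclone, and leave the other things on the bench where they are.

Things in the scene. Friction and masses are not known exactly. Their poses are not given: they have to be found in the camera images.
- snap_ring: steel snap ring lying flat, 70 g: two sprung halves on a knuckle, band 6 mm high, 5 wide, bore 34 mm relaxed; the free ends cross and end in two upright eyes, 9 mm across, 34 high. As they cross, pinching the eyes SPREADS the bore. Origin: centre of the relaxed bore, underside; z up; knuckle at -x; eyes at +x. Body = the half on its +y side, which turns about the knuckle by half the spread
- ring_knuckle (a point): axis of the ring's knuckle (8.4 mm across), at the underside. The middle of the bore lies 30 mm from it (31 when spread), on the line to the midpoint of the two eyes; that midpoint is 72 mm from the knuckle relaxed, 76 mm fully spread
- ring_eye_a (a point): axis of one upright eye, 22 mm above the ring's underside
- ring_eye_b (a point): axis of the other eye, 22 mm above the ring's underside. The two eyes measure 59 mm over their outsides relaxed (centres 50 mm apart), about 20 mm fully spread
- snap_half (a joint): spread of the ring in rad: 0 relaxed, 0.52 fully spread (firm stop). 4 N at each eye starts it, 10 N holds it fully spread; grip with 40 to 60 N to the stop so that it stays level in the hand. Clears the neck above 0.36 (at 0.52 by 2.5 mm all round); about 0.2 to 0.3 when it clasps the neck outside the groove, 0 to 0.04 in the groove
- cradle: white round foot, 150 mm across, 12 thick, with a collar (124 across, to 50 high), fixed; origin on its axis at bench height. In it a steel cone, narrow end up, ending in an upright neck on that axis, 40 mm across, top bevelled. Groove 34.6 across, 8 high. The cone sits at an unmeasured depth: the groove's lower edge is 111 to 139 mm above the bench, the neck's top 26 mm above that edge
- cradle_top (a point): the cradle's axis, 50 mm above the bench. Above it, round the neck, an aluminium flange: disc 76 mm across, 6 thick, pushed up by a spring. At rest its top is 10 mm above the groove's lower edge and covers the groove; 10 mm down it meets a hard stop, its top level with that edge, so a ring pressed on it lies at the groove. 1 N starts it, 2 N holds it at the stop, where the force rises steeply
- jar: closed glass jar, 60 mm across, 85 mm high, bystander; origin under its centre
- weight: 100 g steel weight, 24 mm across, 37 mm high, bystander; origin under its centre
- gasket: plain white plastic ring, 54 mm across, 6 mm high, not the snap ring, bystander; origin under its centre
- balance: white laboratory balance, 190 x 165 mm, pan at 67 mm height, bystander fixed to the bench; origin under its centre
- driver: screwdriver lying on the bench, 170 mm long, black handle, bystander
- brush: flat brush lying on the bench, 160 mm long, wooden handle, bystander
Not all that is in view belongs to the job. Leave any purple look-alike of the cradle alone. What is shaped like the snap_ring but turquoise is not meant.

How it is judged:
On the way, in this order (a step that is already met when the one before it is completed fails the run):
1. the ring is spread and lifted off the bench by its eyes (value of joint snap_half above 0.36 rad and height (world z) of ring_knuckle above 0.03 m), for 0.2 s.
2. the still spread ring, round the neck, pushes on the flange (value of joint snap_half above 0.3 rad and contact force between snap_ring and flange_c0 above 1.2 N and horizontal distance between snap_ring and cradle below 0.015 m), for 0.1 s.
At the end, for the whole second after the job is handed in: The snap ring rests in the groove: contracted (spread below 0.12 rad), its centre within 8 mm of the neck's axis and within 12 mm of the middle of the 6 mm thick flange disc, so lying on the flange and holding it down, level within 7 degrees and at rest (value of joint snap_half below 0.12 rad and horizontal distance between snap_ring and cradle below 0.008 m and distance between snap_ring and flange_c0 below 0.012 m and angle between snap_ring's own z axis and vertical below 0.12 rad and linear speed of snap_ring below 0.02 m/s); the robot touches nothing.
It fails at once if the ring is pressed on the flange with more than 15 N (contact force between snap_ring and flange_c0 above 15 N).
It fails at once if the hand or arm pushes on the cyclone or cradle with more than 20 N (contact force between any of the arm, the fingers and cradle above 20 N).
It fails at once if the jar, the weight, the plain ring, the screwdriver or the brush is moved more than 30 mm (distance of any of jar, weight, gasket, driver, brush from where it was at the start of the episode above 0.03 m).
It also fails if it takes over 45 s, if anything falls off the work surface, if the arm or the gripper's body presses on something with over 40 N, if the wrist force passes 120 N, or if a joint passes its speed limit or range.

## Robot

A 7-joint arm with a two-finger parallel gripper is mounted at the origin on the work surface. World frame = base frame: x ahead of the robot, y to its left, z up, the work surface at z = 0. Lengths are in m, angles in rad, forces in N, time in s.
With the tool pointing down it reaches from about 0.4 to 0.85 m from the base axis. Payload 4.5 kg.
Tool frame: the origin (TCP) lies where the fingers leave the gripper's body, on its centre line; the fingertips stand 64 mm ahead of it and the grasp point (between the pads) lies 45 mm ahead of it; z points along the fingers, y is the line along which they close (so a half turn about z gives the same grasp; the last joint's range is limited). The gripper opens to 88 mm and grips with 3 to 60 N. Pads are 18 mm wide; open, the fingers measure 123 mm over their backs; the gripper's body (75 mm by 187 mm) begins 45 mm behind the grasp point.
Start: joints at [-1.218, 0.689, -0.195, 1.565, 0.157, 0.902, -0.215], TCP at [0.196, 0.594, 0.303] pointing down, gripper open.
Joint ranges: [-3.01, 3.01], [-0.46, 2.08], [-1.47, 1.51], [0.13, 2.56], [-1, 4.14], [0.04, 2.09], [-2.66, 2.66]. Speed limits (rad/s): [2.57, 2.57, 3.14, 3.14, 3.14, 3.14, 3.14].

## Interface

Orientations are given as a unit quaternion [x, y, z, w].
In Python, from plant import r gives the robot as it stands.
- The arm moves only by the tool play_rows, never from a script. Its arguments are lists of equal length, an entry for each row: "translation": the shift along the tool's x, y, z in m, a list of three; "delta_rot": the turn, a rotation vector about the tool's x, y, z in degrees, a list of three; "grip": the opening, from -1 (shut) to 1 (fully open). In form: {"translation": [[x, y, z], ...], "delta_rot": [[rx, ry, rz], ...], "grip": [grip, ...]}. A call has 1 to 20 rows; each row shifts and turns the commanded pose from where the row before left it, along the tool's axes as they then stand; what a row does not reach is not made up. A row lasts 1/8 s, in which the tool goes at most 62.5 mm and 10.7 degrees, less where a joint would pass 70% of its speed; a pose out of reach is approached as far as the arm can. A call with a gripper value outside its range is refused whole. The fingers move at their own pace and stop on an object; "squeeze" is the grip in N (left out, the last holds). Time passes only in rows, so rows that do not move let the fingers close. It gives the time, the measured TCP pose, the force, the opening and the grip force at its end, in the units of the state.
- r.get_state(): the state, without advancing time (a new reading comes with each control period).
- r.snapshot(name): name is "scene" or "top" or "wrist"; returns the picture (400x640x3 uint8, blue, green, red); there is no depth.
- r.get_calibration(name): a dict with "intrinsics" (3x3 intrinsics, pixels), "k1" (the pictures are not rectified: a ray, as slopes to the right and down, at radius r is drawn at 1 + k1 r^2 times it, then the intrinsics apply), "eye" and "rotation" of the camera in the world. Camera axes: x right, y up, looking along -z (the intrinsics and any distortion apply to the point x, -y, -z); pixel columns grow to the right and rows downward; lengths in m; the calibration is good to about 2 mm. A picture is of the moment at which its call begins: read the wrist's pose just before it. get_calibration takes no time and is no camera call; for the wrist camera it gives the pose at the moment of the call.
- r.finish_job(): hands the job in; it is judged then, once.
Trained networks look in the newest picture that a camera, given by its name, has taken for a name from the list of things; names that differ only in an ending like _2 or _b are one class to them, and where a whole thing is asked for, a point or a joint stands for the part that bears it (a point fixed in the world has none). Each returns a list of dicts, best first, with "confidence" (0 to 1); they miss things now and then, are a little off and sometimes report something else, mostly with a low value. They report only what shows in the picture. A call takes as long as a camera call. They do not tell look-alikes from the thing itself.
- r.look_for(camera, target): "point" ([x, y, z] in m, in world coordinates, good to about 4 mm: the middle of the surface that is visible of it).
- r.silhouettes(camera, target): "pixels" (400x640 bool, what is visible of it).
The state is a dict: "clock": time; "q": joint angles; "qd": joint speeds; "joint_torque": joint torques, N m; "tool_pos": TCP position; "eef_rot": TCP orientation; "contact_force": force on the tool from outside, world axes, zero at the start; "moment": the same for the moment, N m; "opening": opening from 0.0 (shut) to 1.0 (fully open); "finger_force": force on a finger pad.
Only numpy, scipy, OpenCV 4.12 (cv2) and the standard library are available. Lean on these libraries where they do the work, as an engineer would, in place of code of your own. Each camera call takes 0.05 s, during which the arm holds its last target. There are 200 camera calls.

## Working session

There is one attempt and no reset: what is moved stays moved. The work goes in short steps, Python scripts to look and compute and a tool call to move; the robot and the scene stay as the last step left them, time stands still between calls to the robot, and variables do not carry over. Pictures are saved under pics/ and viewed, at most 12 in all, crops included, and the job is handed in when it is done.

Besides the shell and the picture viewer there is one more tool, called after "Emit:" as a command line: name --argument value ..., lists and objects as JSON in quotes. play_rows: Moves the arm, as the interface text tells. Its arguments: {"type":"object","properties":{"translation":{"type":"array","items":{"type":"array","items":{"type":"number"}}},"delta_rot":{"type":"array","items":{"type":"array","items":{"type":"number"}}},"grip":{"type":"array","items":{"type":"number"}},"squeeze":{"type":"number"}},"required":["translation","delta_rot","grip"]}

```bash
mkdir -p pics; ls; cat > h.py <<'E'
import numpy as np, cv2
from plant import r
from scipy.spatial.transform import Rotation as R
def ray(cal,u,v):
    K=np.array(cal["intrinsics"]);k=cal["k1"]
    d=np.array([(u-K[0,2])/K[0,0],(v-K[1,2])/K[1,1]]);s=d.copy()
    for _ in range(20): s=d/(1+k*(s@s))
    R_=np.array(cal["rotation"]);R_=R_ if R_.shape==(3,3) else R.from_quat(R_).as_matrix()
    w=R_@np.array([s[0],-s[1],-1]);return np.array(cal["eye"]),w/np.linalg.norm(w)
def atz(cal,u,v,z):
    e,w=ray(cal,u,v);return e+w*(z-e[2])/w[2]
def proj(cal,p):
    K=np.array(cal["intrinsics"]);R_=np.array(cal["rotation"]);R_=R_ if R_.shape==(3,3) else R.from_quat(R_).as_matrix()
    c=R_.T@(np.array(p)-np.array(cal["eye"]));s=np.array([c[0],-c[1]])/-c[2];s=s*(1+cal["k1"]*(s@s))
    return np.array([K[0,0]*s[0]+K[0,2],K[1,1]*s[1]+K[1,2]])
def tri(*rays):
    A=0;b=0
    for e,w in rays:
        P=np.eye(3)-np.outer(w,w);A=A+P;b=b+P@e
    return np.linalg.solve(A,b)
E
python3 - <<'E'
from h import *
st=r.get_state();print({k:np.round(v,4) for k,v in st.items()})
ims={}
for c in("scene","top","wrist"):
    ims[c]=r.snapshot(c);cv2.imwrite(f"pics/{c}0.png",ims[c])
    for t in("snap_ring","ring_knuckle","ring_eye_a","cradle","cradle_top","jar","weight","gasket","driver","brush","balance"):
        print(c,t,[(np.round(d["point"],3).tolist(),round(d["confidence"],2)) for d in r.look_for(c,t)][:4])
    print(r.get_calibration(c))
E
```

```text
pics
{'clock': np.float64(0.0), 'q': array([-1.2182,  0.69  , -0.1945,  1.5663,  0.1573,  0.9025, -0.2151]), 'qd': array([-0.0009,  0.0003, -0.0001, -0.0001, -0.0001,  0.0021,  0.0012]), 'joint_torque': array([-4.00000e-04, -5.27565e+01, -1.26690e+00, -1.53423e+01,
       -5.26000e-02,  6.70000e-03,  2.00000e-04]), 'tool_pos': array([0.1958, 0.593 , 0.3019]), 'eef_rot': array([ 1.587e-01,  9.873e-01, -9.000e-04, -1.000e-04]), 'contact_force': array([ 0.4291, -0.4976, -0.2633]), 'moment': array([ 0.0226, -0.0482,  0.0298]), 'finger_force': np.float64(0.0), 'opening': np.float64(1.0001)}
scene snap_ring [([0.516, -0.023, 0.004], 0.59), ([0.366, -0.089, 0.005], 0.58), ([0.522, -0.022, 0.009], 0.55), ([0.363, -0.294, 0.018], 0.26)]
scene ring_knuckle [([0.366, -0.092, 0.008], 0.8), ([0.513, -0.03, 0.005], 0.69)]
scene ring_eye_a [([0.516, -0.024, 0.007], 0.8), ([0.522, -0.02, 0.006], 0.63), ([0.753, 0.038, 0.064], 0.41)]
scene cradle [([0.637, 0.183, 0.067], 0.91), ([0.359, 0.091, 0.058], 0.88), ([0.837, -0.106, 0.068], 0.87), ([0.578, -0.266, 0.054], 0.48)]
scene cradle_top [([0.362, 0.
[... 1722 characters left out ...]
32, 0.00218488, 0.8996088 ]), 'rotation': array([ 0.05558899, -0.0406744 , -0.70511475,  0.70573979])}
wrist snap_ring []
wrist ring_knuckle [([0.343, 0.36, 0.018], 0.24)]
wrist ring_eye_a []
wrist cradle []
wrist cradle_top []
wrist jar []
wrist weight [([0.346, 0.36, 0.02], 0.43)]
wrist gasket []
wrist driver []
wrist brush [([0.344, 0.359, 0.017], 0.82)]
wrist balance []
{'intrinsics': array([[317.47711987,   0.        , 322.26180652],
       [  0.        , 317.47711987, 204.26403123],
       [  0.        ,   0.        ,   1.        ]]), 'k1': -0.054571137703333446, 'eye': array([0.13385053, 0.61355404, 0.38502026]), 'rotation': array([-0.10428609, -0.07561154,  0.58160631,  0.80320695])}
```

View pics/top0.png

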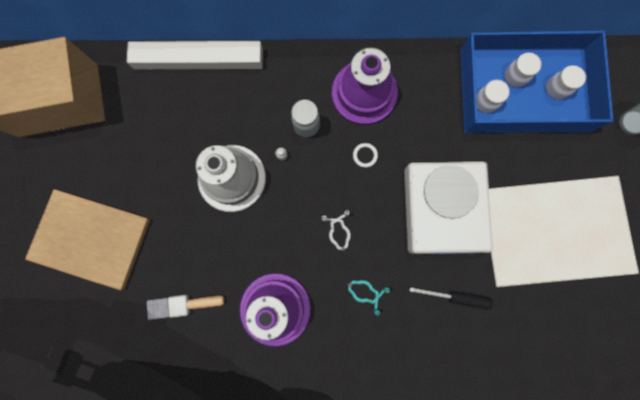

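View pics/scene0.png

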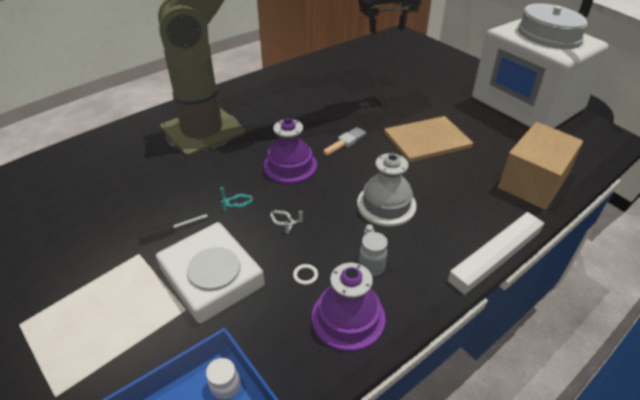

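The top view shows the steel ring with its knuckle near (341,250) and eyes near (325,217) and (347,212). The steel cyclone in the white cradle is at (232,178). The purple cyclones are at (275,310) and (370,70), and the turquoise ring is at (368,293).

```bash
python3 - <<'E'
from h import *
print(r.get_state()["clock"])
ct=r.get_calibration("top");cw=r.get_calibration("wrist")
for p,z in(((325,217),.034),((347,212),.034),((341,250),.006),((232,178),.012)): print(p,atz(ct,*p,z).round(3))
e,w=ray(cw,320,200);print("wrist optical",w.round(3), atz(cw,320,200,0.02))
Rt=R.from_quat(r.get_state()["eef_rot"]);print(Rt.as_matrix().round(3));
Rc=R.from_quat(cw["rotation"]);print("cam in tool",(Rt.inv()*Rc).as_matrix().round(3),Rt.inv().apply(cw["eye"]-r.get_state()["tool_pos"]))
E
```

```text
1.8
(325, 217) [0.525 0.004 0.034]
(347, 212) [ 0.535 -0.043  0.034]
(341, 250) [ 0.455 -0.03   0.006]
(232, 178) [0.613 0.21  0.012]
wrist optical [ 0.228 -0.082 -0.97 ] [0.21970639 0.58259519 0.02      ]
[[-0.95   0.313  0.   ]
 [ 0.313  0.95   0.   ]
 [-0.     0.    -1.   ]]
cam in tool [[ 0.001  0.967  0.255]
 [ 1.    -0.001 -0.   ]
 [-0.     0.255 -0.967]] [ 0.06515261 -0.00041643 -0.08229276]
```

Emit:
play_rows --translation '[[-0.041,-0.021,0],[-0.041,-0.021,0],[-0.041,-0.021,0],[-0.041,-0.021,0],[-0.041,-0.021,0],[-0.041,-0.021,0],[-0.041,-0.021,0],[-0.041,-0.021,0],[-0.041,-0.021,0],[-0.041,-0.021,0],[-0.041,-0.021,0],[-0.037,-0.021,0],[0,0,0],[0,0,0]]' --delta_rot '[[0,0,0],[0,0,0],[0,0,0],[0,0,0],[0,0,0],[0,0,0],[0,0,0],[0,0,0],[0,0,0],[0,0,0],[0,0,0],[0,0,0],[0,0,0],[0,0,0]]' --grip '[1,1,1,1,1,1,1,1,1,1,1,1,1,1]' --squeeze 50

```text
clock: 3.55
tool_pos: [0.5797, 0.2021, 0.3027]
eef_rot: [0.158, 0.987, 0.0, -0.0]
contact_force: [-0.8, -0.2, 0.4]
opening: 1.003
finger_force: 0.0
```

```bash
cat >> h.py <<'E'
import pickle
def shot(c,name,targets):
    st=r.get_state();cal=r.get_calibration(c);im=r.snapshot(c);cv2.imwrite(f"pics/{name}.png",im)
    d=dict(st=st,cal=cal)
    print(name,"t",round(float(st["clock"]),2),"tcp",np.round(st["tool_pos"],4),"q",np.round(st["q"],2),"F",np.round(st["contact_force"],1),"open",round(float(st["opening"]),3))
    for t in targets:
        print(" ",t,[(np.round(x["point"],3).tolist(),round(x["confidence"],2),proj(cal,x["point"]).round(0).tolist()) for x in r.look_for(c,t)][:4])
    pickle.dump(d,open(f"pics/{name}.pkl","wb"))
E
python3 - <<'E'
from h import *
shot("wrist","w1",["cradle","cradle_top"])
E
```

```text
w1 t 3.55 tcp [0.5797 0.2021 0.3027] q [-0.27  0.68 -0.26  1.6   0.2   0.89  0.66] F [-0.8 -0.2  0.4] open 1.003
  cradle [([0.596, 0.217, 0.088], 0.87, [342.0, 202.0]), ([0.384, 0.111, 0.047], 0.64, [172.0, 27.0]), ([0.753, -0.048, 0.016], 0.63, [191.0, 350.0])]
  cradle_top [([0.597, 0.215, 0.088], 0.87, [340.0, 203.0]), ([0.756, -0.056, 0.008], 0.74, [189.0, 349.0]), ([0.383, 0.111, 0.044], 0.57, [174.0, 27.0])]
```

View pics/w1.png

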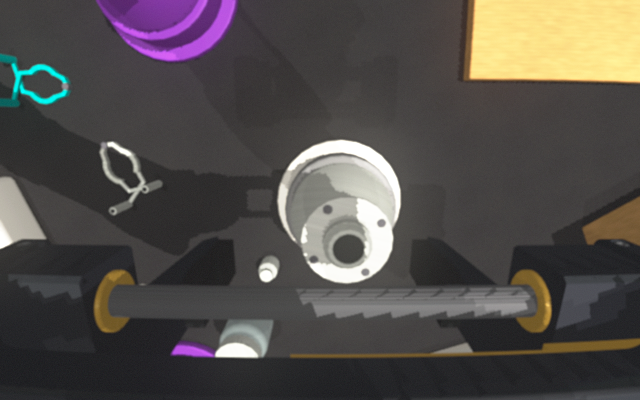

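The wrist view shows the steel cyclone with its neck mouth at about (348,249), flange around (347,240) and foot centred near (340,203). The snap ring has its knuckle near (108,147), with eyes at (115,210) and (157,186). I'll take a second viewpoint to triangulate.

Emit:
play_rows --translation '[[-0.013,-0.038,0],[-0.013,-0.038,0],[-0.012,-0.038,0],[0,0,0],[0,0,0]]' --delta_rot '[[0,0,0],[0,0,0],[0,0,0],[0,0,0],[0,0,0]]' --grip '[1,1,1,1,1]'

```text
clock: 4.32
tool_pos: [0.5804, 0.0829, 0.303]
eef_rot: [0.158, 0.987, 0.001, 0.0]
contact_force: [0.5, 1.0, 0.0]
opening: 1.0
finger_force: 0.0
```

```bash
python3 - <<'E'
from h import *
shot("wrist","w2",["cradle_top","ring_knuckle","ring_eye_a"])
a=cv2.imread("pics/w1.png")[120:300,250:430];b=cv2.imread("pics/w2.png")
cv2.imwrite("pics/w2s.png",b)
E
```

```text
w2 t 4.33 tcp [0.5804 0.0829 0.303 ] q [-0.06  0.64 -0.27  1.68  0.21  0.84  0.83] F [0.5 1.  0. ] open 1.0
  cradle_top [([0.763, -0.062, 0.013], 0.87, [263.0, 334.0]), ([0.397, 0.09, 0.012], 0.64, [275.0, 15.0]), ([0.595, 0.195, 0.09], 0.6, [440.0, 169.0])]
  ring_knuckle [([0.368, -0.099, 0.006], 0.87, [112.0, 50.0]), ([0.506, -0.031, 0.006], 0.58, [212.0, 147.0])]
  ring_eye_a [([0.365, -0.104, 0.003], 0.97, [109.0, 50.0]), ([0.503, -0.042, 0.003], 0.9, [203.0, 148.0]), ([0.505, -0.037, 0.003], 0.66, [207.0, 147.0]), ([0.363, -0.1, 0.007], 0.55, [109.0, 46.0])]
```

View pics/w2.png

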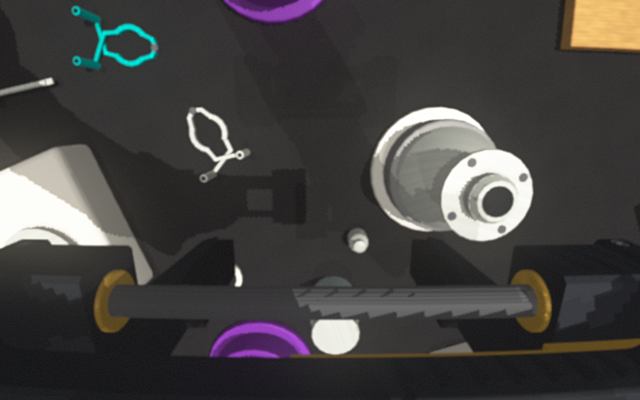

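The second view shows the flange at about (487,196), neck mouth at (497,200), and the ring with its knuckle near (194,110) and eyes near (205,178) and (244,154). I'll fit the cradle from these two views and move closer over the ring.

Emit:
play_rows --translation '[[0.011,-0.031,0.025],[0.011,-0.031,0.025],[0.011,-0.031,0.025],[0.011,-0.03,0.025],[0,0,0],[0,0,0],[0,0,0],[0,0,0]]' --delta_rot '[[0,0,0],[0,0,0],[0,0,0],[0,0,0],[0,0,-9],[0,0,-9],[0,0,-8],[0,0,0]]' --grip '[1,1,1,1,1,1,1,1]'

```text
clock: 5.52
tool_pos: [0.5006, -0.0212, 0.2027]
eef_rot: [-0.067, 0.998, 0.0, 0.0]
contact_force: [-0.2, 1.1, 0.5]
opening: 1.002
finger_force: 0.0
```

```bash
cat > fit.py <<'E'
from h import *
from scipy.optimize import differential_evolution
V=[]
for n in("w1","w2"):
    g=cv2.GaussianBlur(cv2.imread(f"pics/{n}.png"),(0,0),1.2).astype(np.float32).max(2)
    m=np.hypot(cv2.Sobel(g,-1,1,0),cv2.Sobel(g,-1,0,1));V.append((pickle.load(open(f"pics/{n}.pkl","rb"))["cal"],np.minimum(m,120)))
th=np.linspace(0,2*np.pi,72,endpoint=False);C=np.c_[np.cos(th),np.sin(th)]
def sc(x,y,z,rad,vs):
    s=0
    for cal,m in vs:
        p=np.array([proj(cal,[x+rad*a,y+rad*b,z]) for a,b in C],np.float32)
        s+=cv2.remap(m,p[:,:1],p[:,1:],1).mean()
    return s
for vs,l in((V,"both"),(V[:1],"w1"),(V[1:],"w2")):
    f=differential_evolution(lambda p:-sc(*p[:3],.038,vs),[(.55,.66),(.15,.26),(.115,.152)],seed=1,maxiter=40)
    g=differential_evolution(lambda p:-sc(*p,.012,.075,vs),[(.57,.66),(.16,.25)],seed=1,maxiter=30)
    n=differential_evolution(lambda p:-sc(*p[:3],.020,vs),[(.57,.66),(.16,.25),(.13,.168)],seed=1,maxiter=30)
    print(l,"flange",f.x.round(4),-f.fun,"foot",g.x.round(4),-g.fun,"neck20",n.x.round(4),-n.fun)
E
python3 fit.py; python3 - <<'E'
from h import *
shot("wrist","w3",["ring_knuckle","ring_eye_a"])
c=cv2.imread("pics/w3.png");cv2.imwrite("pics/w3c.png",cv2.resize(c[60:260,200:440],None,fx=3,fy=3,interpolation=2)[:600,:720])
E
```

```text
both flange [0.5831 0.1978 0.1164] 131.5697784423828 foot [0.617  0.2112] 206.77122497558594 neck20 [0.6141 0.2096 0.1444] 179.15313720703125
w1 flange [0.5828 0.1978 0.1171] 75.09430694580078 foot [0.6173 0.2116] 103.36400604248047 neck20 [0.6162 0.2035 0.1677] 86.12090301513672
w2 flange [0.6154 0.2116 0.1396] 120.0 foot [0.6166 0.2103] 104.36248779296875 neck20 [0.6115 0.2064 0.151 ] 108.68708801269531
w3 t 5.53 tcp [ 0.5006 -0.0212  0.2027] q [ 0.16  0.71 -0.34  2.02  0.47  0.49  1.18] F [-0.2  1.1  0.5] open 1.002
  ring_knuckle [([0.51, -0.029, 0.005], 0.66, [313.0, 204.0]), ([0.371, -0.085, 0.005], 0.57, [266.0, 31.0])]
  ring_eye_a [([0.512, -0.036, 0.002], 0.83, [305.0, 205.0]), ([0.361, -0.102, 0.008], 0.76, [246.0, 13.0]), ([0.375, -0.088, -0.0], 0.67, [263.0, 37.0])]
```

View pics/w3.png

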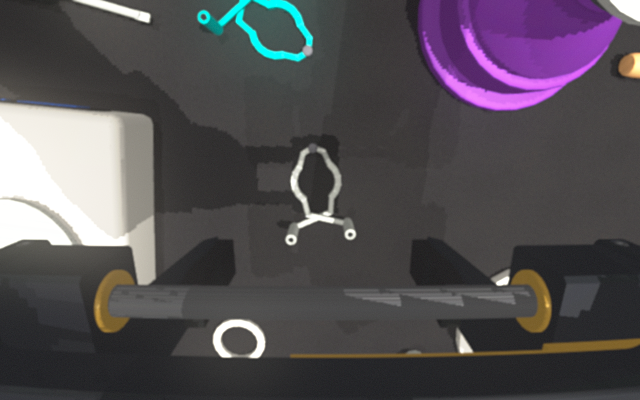

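The close view shows the ring with its knuckle at (313,149) and eye tops at (291,240) and (350,234).

```bash
cat > fit2.py <<'E'
from fit import V,sc
from h import *
from scipy.optimize import differential_evolution as DE
f=DE(lambda p:-sc(*p,.038,V),[(.61,.623),(.205,.217),(.13,.15)],seed=1,maxiter=40);print("flange",f.x.round(4),-f.fun)
c={n:pickle.load(open(f"pics/{n}.pkl","rb"))["cal"] for n in("w1","w2","w3")}
k=atz(c["w3"],313,149,.006);a=atz(c["w3"],291,240,.034);b=atz(c["w3"],350,234,.034)
for n,p in(("k",k),("a",a),("b",b)): print(n,p.round(4),[proj(c[v],p).round(1) for v in c],np.round(proj(r.get_calibration("top"),p)),np.round(proj(r.get_calibration("scene"),p)))
m=(a+b)/2;d=m-k;print("mid",m,"len k-m",np.hypot(*d[:2]),"sep",np.hypot(*(a-b)[:2]),"heading k->m",np.degrees(np.arctan2(d[1],d[0])),"perp of eyes",np.degrees(np.arctan2(-(b-a)[0],(b-a)[1]))%180)
st=r.get_state();print("tcp",st["tool_pos"],"tool mat",R.from_quat(st["eef_rot"]).as_matrix().round(3).tolist())
E
python3 fit2.py | tail -6
```

```text
flange [0.6155 0.2114 0.1412] 228.46986389160156
k [ 0.4608 -0.035   0.006 ] [array([105.5, 145.3]), array([193.7, 110.9]), array([313., 149.])] [343. 248.] [273. 212.]
a [ 0.5361 -0.0432  0.034 ] [array([113. , 210.6]), array([203.8, 178.1]), array([291., 240.])] [347. 212.] [287. 222.]
b [0.5241 0.0053 0.034 ] [array([144.4, 188.4]), array([239.5, 154.3]), array([350., 234.])] [324. 217.] [300. 211.]
mid [ 0.53010975 -0.01892743  0.034     ] len k-m 0.07114097056430582 sep 0.049948167327900646 heading k->m 13.022718989889627 perp of eyes 13.954878206504047
tcp [ 0.50048277 -0.02147736  0.20275171] tool mat [[-0.991, -0.133, 0.0], [-0.133, 0.991, 0.0], [-0.0, 0.0, -1.0]]
```

Emit:
play_rows --translation '[[-0.029,-0.005,0.02],[0,0,0.04],[0,0,0.04],[0,0,0.025],[0,0,0.01],[0,0,0]]' --delta_rot '[[0,0,-5.8],[0,0,0],[0,0,0],[0,0,0],[0,0,0],[0,0,0]]' --grip '[1,1,1,1,1,1]'

```text
clock: 6.42
tool_pos: [0.5297, -0.0227, 0.0676]
eef_rot: [-0.118, 0.993, -0.0, -0.0]
contact_force: [0.8, -0.6, 0.4]
opening: 0.997
finger_force: 0.0
```

```bash
python3 - <<'E'
from h import *
shot("wrist","w4",[])
E
```

```text
w4 t 6.42 tcp [ 0.5297 -0.0227  0.0676] q [ 0.06  0.97 -0.18  1.98  0.63  0.25  1.15] F [ 0.8 -0.6  0.4] open 0.997
```

View pics/w4.png

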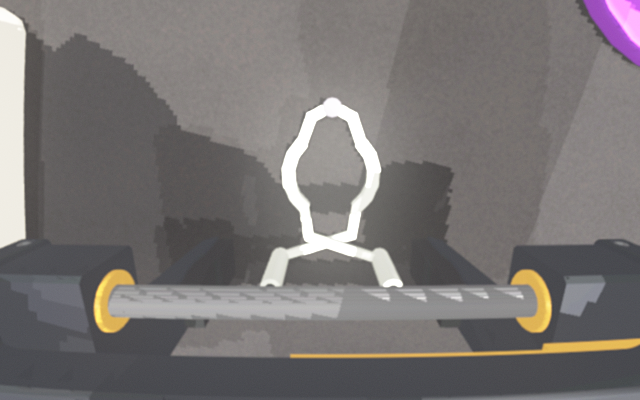

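The eyes sit between the fingers and the ring axis is at column ~331, against the tool centre at ~322. I'll shift by about 4 mm and close.

Emit:
play_rows --translation '[[-0.001,0.004,0],[0,0,0],[0,0,0],[0,0,0],[0,0,0],[0,0,0],[0,0,0],[0,0,0]]' --delta_rot '[[0,0,0],[0,0,0],[0,0,0],[0,0,0],[0,0,0],[0,0,0],[0,0,0],[0,0,0]]' --grip '[1,0,-1,-1,-1,-1,-1,-1]' --squeeze 50

```text
clock: 7.48
tool_pos: [0.53, -0.0188, 0.0678]
eef_rot: [-0.118, 0.993, 0.0, 0.0]
contact_force: [0.5, -1.5, 2.6]
opening: 0.234
finger_force: 9.9
```

```bash
python3 - <<'E'
from h import *
shot("wrist","w5",[])
E
```

```text
w5 t 7.47 tcp [ 0.53   -0.0188  0.0678] q [ 0.06  0.96 -0.18  1.98  0.63  0.25  1.14] F [ 0.5 -1.5  2.6] open 0.234
```

View pics/w5.png

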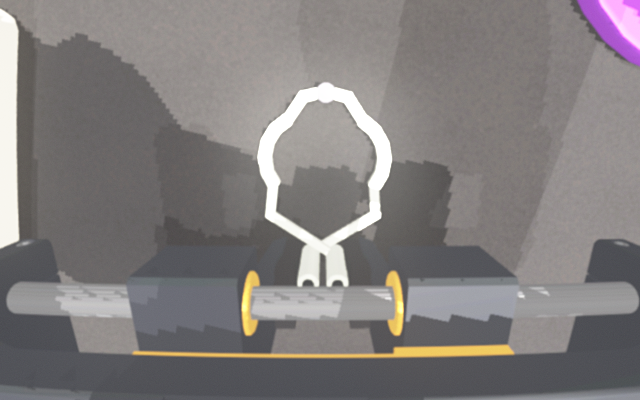

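The ring is spread between the fingers, opening 0.234, with its knuckle at (325,92). Now I'll lift it.

Emit:
play_rows --translation '[[0,0,0],[0,0,0],[0,0,-0.01],[0,0,-0.022],[0,0,-0.03],[0,0,-0.03],[0,0,-0.03],[0,0,-0.03],[0,0,-0.02],[0,0,-0.01],[0,0,0]]' --delta_rot '[[0,0,0],[0,0,0],[0,0,0],[0,0,0],[0,0,0],[0,0,0],[0,0,0],[0,0,0],[0,0,0],[0,0,0],[0,0,0]]' --grip '[-1,-1,-1,-1,-1,-1,-1,-1,-1,-1,-1]'

```text
clock: 8.9
tool_pos: [0.5296, -0.0189, 0.25]
eef_rot: [-0.118, 0.993, -0.0, 0.0]
contact_force: [0.6, 0.8, -0.8]
opening: 0.195
finger_force: 50.1
```

```bash
python3 - <<'E'
from h import *
shot("wrist","w6",[])
E
```

```text
w6 t 8.9 tcp [ 0.5296 -0.0189  0.25  ] q [ 0.22  0.67 -0.45  1.9   0.44  0.67  1.31] F [ 0.6  0.8 -0.8] open 0.195
```

View pics/w6.png

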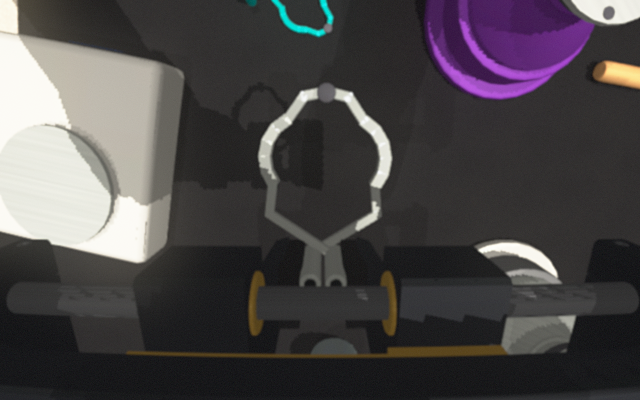

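```bash
python3 - <<'E'
from h import *
for n,px in(("w5",(325,92)),("w6",(326,92))):
    d=pickle.load(open(f"pics/{n}.pkl","rb"));st=d["st"];T=R.from_quat(st["eef_rot"])
    k=atz(d["cal"],*px,st["tool_pos"][2]-.0625);kt=T.inv().apply(k-st["tool_pos"])
    ax=-kt[:2]/np.hypot(*kt[:2]);b=kt[:2]+.031*ax;bw=T.apply([*b,0])+st["tool_pos"]
    M=T.as_matrix();dl=np.array([.6155,.2113,0])-bw;print(n,"knuckle tool",kt.round(4),"bore tool",b.round(4),"bore world",bw.round(4),"delta tool",(M.T@[dl[0],dl[1],0]).round(4))
    print("bore side px",[proj(d["cal"],T.apply([b[0],b[1]+s*.0225,.0625])+st["tool_pos"]).round(0) for s in(1,-1)])
print(T.as_matrix().round(3).tolist())
E
```

```text
w5 knuckle tool [0.0775 0.0007 0.0625] bore tool [0.0465 0.0004] bore world [ 0.4846 -0.0292  0.0678] delta tool [-1.836e-01  2.032e-01  1.000e-04]
bore side px [array([373., 163.]), array([275., 163.])]
w6 knuckle tool [0.0776 0.0012 0.0625] bore tool [0.0466 0.0007] bore world [ 0.4842 -0.0292  0.25  ] delta tool [-0.1839  0.2031  0.    ]
bore side px [array([374., 163.]), array([275., 163.])]
[[-0.972, -0.234, 0.0], [-0.234, 0.972, -0.0], [-0.0, -0.0, -1.0]]
```

Emit:
play_rows --translation '[[-0.01,0.011,0],[-0.022,0.025,0],[-0.03,0.033,0],[-0.03,0.033,0],[-0.03,0.033,0],[-0.03,0.033,0],[-0.022,0.024,0],[-0.01,0.011,0],[0,0,0],[0,0,0]]' --delta_rot '[[0,0,0],[0,0,0],[0,0,0],[0,0,0],[0,0,0],[0,0,0],[0,0,0],[0,0,0],[0,0,0],[0,0,0]]' --grip '[-1,-1,-1,-1,-1,-1,-1,-1,-1,-1]'

```text
clock: 10.2
tool_pos: [0.6607, 0.2212, 0.2489]
eef_rot: [-0.118, 0.993, -0.001, -0.001]
contact_force: [0.1, -0.9, -0.6]
opening: 0.196
finger_force: 50.1
```

```bash
python3 - <<'E'
from h import *
shot("wrist","w7",[])
c=cv2.imread("pics/w7.png");cv2.imwrite("pics/w7c.png",cv2.resize(c[70:270,210:440],None,fx=3,fy=3,interpolation=2))
E
```

```text
w7 t 10.2 tcp [0.6607 0.2212 0.2489] q [-0.19  0.87 -0.42  1.36  0.39  0.99  1.12] F [ 0.1 -0.9 -0.6] open 0.196
```

View pics/w7c.png

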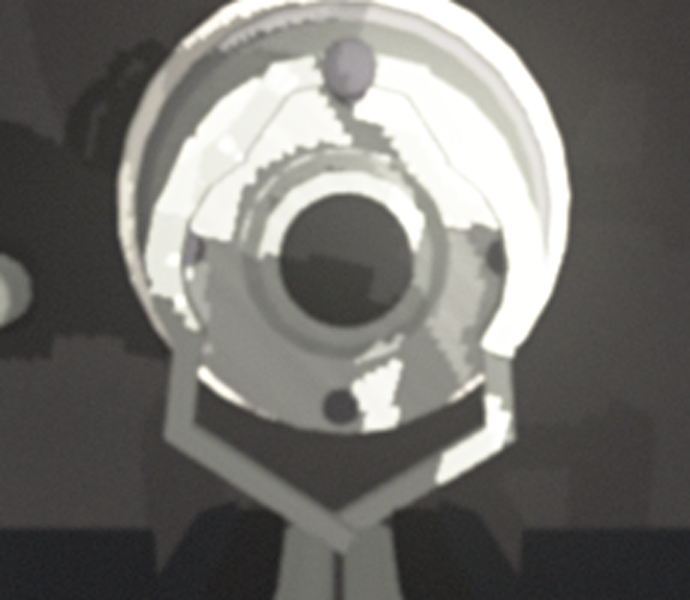

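The ring is over the neck. The neck mouth centre is at about crop (347,260), full-frame (325.7,156.7). The bore's inner sides are at 182 and 506, so the ring is laterally centred within about 1 mm.

```bash
python3 - <<'E'
from h import *
d=pickle.load(open("pics/w7.pkl","rb"));st=d["st"];T=R.from_quat(st["eef_rot"]);c=d["cal"]
for z in(.1545,.1565,.1585):
    n=atz(c,325.7,156.7,z);e=[atz(c,210+u/3,70+260/3,z) for u in(281,413)]
    t=T.inv().apply(n-st["tool_pos"]);print(z,n.round(4),"tool",t.round(4),"hole dia",np.linalg.norm(e[0]-e[1]).round(4))
print("axis est",T.inv().apply(np.array([.6155,.2113,.1565])-st["tool_pos"]).round(4))
zt=st["tool_pos"][2]-.062
k=atz(c,210+348/3,70+68/3,zt);kt=T.inv().apply(k-st["tool_pos"]);print("knuckle tool",kt.round(4))
for u in(182,506):
  p=atz(c,210+u/3,70+260/3,zt);print("bore side tool",T.inv().apply(p-st["tool_pos"]).round(4))
# ring circle inner fit points at height .062: view full circle px of radius .0225 about bore (.0466,.0007)
print(T.as_matrix()[:,2].round(4))
E
```

```text
0.1545 [0.6155 0.2117 0.1545] tool [0.046  0.0015 0.0945] hole dia 0.0244
0.1565 [0.6153 0.2117 0.1565] tool [0.0462 0.0015 0.0925] hole dia 0.0241
0.1585 [0.6151 0.2116 0.1585] tool [0.0464 0.0014 0.0905] hole dia 0.0239
axis est [0.0461 0.0011 0.0925]
knuckle tool [0.0773 0.0012 0.0621]
bore side tool [ 0.0496 -0.0238  0.0621]
bore side tool [0.0496 0.0252 0.0621]
[-0.0013 -0.0012 -1.    ]
```

Emit:
play_rows --translation '[[0,0.0005,0.008],[0,0,0.008],[0,0,0.006],[0,0,0.005],[0,0,0.005],[0,0,0.003],[0,0,0]]' --delta_rot '[[0,0,0],[0,0,0],[0,0,0],[0,0,0],[0,0,0],[0,0,0],[0,0,0]]' --grip '[-1,-1,-1,-1,-1,-1,-1]'

```text
clock: 11.12
tool_pos: [0.661, 0.2221, 0.2145]
eef_rot: [-0.118, 0.993, -0.0, -0.0]
contact_force: [0.4, -0.5, -1.1]
opening: 0.198
finger_force: 50.1
```

```bash
python3 - <<'E'
from h import *
shot("wrist","w8",[])
c=cv2.imread("pics/w8.png");cv2.imwrite("pics/w8c.png",cv2.resize(c[70:270,210:440],None,fx=3,fy=3,interpolation=2))
E
```

```text
w8 t 11.12 tcp [0.661  0.2221 0.2145] q [-0.19  0.91 -0.41  1.39  0.4   0.92  1.1 ] F [ 0.4 -0.5 -1.1] open 0.198
```

View pics/w8c.png

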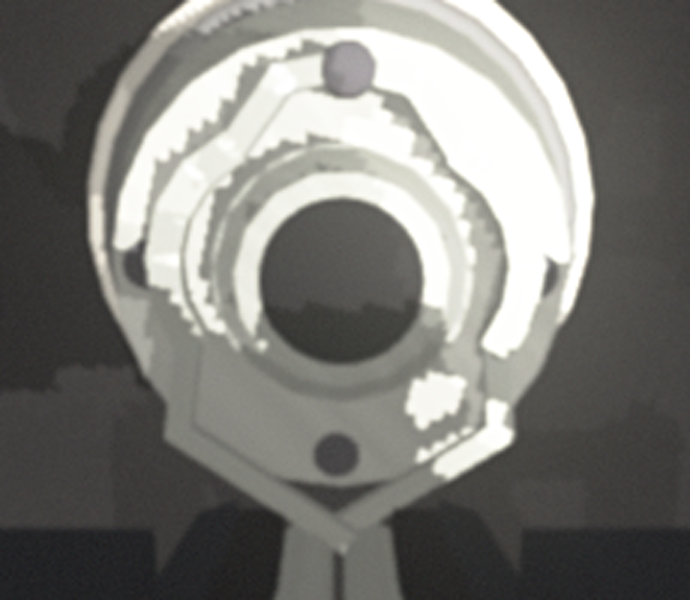

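The ring is around the neck and centred, with the neck mouth at crop (342,280) and the bore sides at 182 and 506. No contact force yet. I'll push down gently.

Emit:
play_rows --translation '[[0,0,0.003],[0,0,0.003],[0,0,0.003],[0,0,0.002],[0,0,0]]' --delta_rot '[[0,0,0],[0,0,0],[0,0,0],[0,0,0],[0,0,0]]' --grip '[-1,-1,-1,-1,-1]'

```text
clock: 11.8
tool_pos: [0.661, 0.2221, 0.2037]
eef_rot: [-0.118, 0.993, 0.0, -0.0]
contact_force: [-0.4, -0.5, 0.9]
opening: 0.203
finger_force: 50.0
```

Emit:
play_rows --translation '[[0,0,0.0015],[0,0,0.001],[0,0,0]]' --delta_rot '[[0,0,0],[0,0,0],[0,0,0]]' --grip '[-1,-1,-1]'

```text
clock: 12.18
tool_pos: [0.6611, 0.2221, 0.2013]
eef_rot: [-0.118, 0.993, 0.0, 0.0]
contact_force: [-0.5, -0.5, 0.9]
opening: 0.2
finger_force: 50.0
```

Emit:
play_rows --translation '[[0,0,0.001],[0,0,0]]' --delta_rot '[[0,0,0],[0,0,0]]' --grip '[-1,-1]'

```text
clock: 12.42
tool_pos: [0.6611, 0.2221, 0.2002]
eef_rot: [-0.118, 0.993, 0.0, 0.0]
contact_force: [-0.0, 0.2, 1.7]
opening: 0.201
finger_force: 50.0
```

Emit:
play_rows --translation '[[0,0,0.001],[0,0,0]]' --delta_rot '[[0,0,0],[0,0,0]]' --grip '[-1,-1]'

```text
clock: 12.68
tool_pos: [0.661, 0.2221, 0.1992]
eef_rot: [-0.118, 0.993, 0.0, -0.0]
contact_force: [-1.1, -0.6, 0.5]
opening: 0.201
finger_force: 50.0
```

Emit:
play_rows --translation '[[0,0,0.0007],[0,0,0]]' --delta_rot '[[0,0,0],[0,0,0]]' --grip '[-1,-1]'

```text
clock: 12.92
tool_pos: [0.661, 0.2221, 0.1985]
eef_rot: [-0.118, 0.993, 0.0, -0.0]
contact_force: [-0.6, -0.3, 1.5]
opening: 0.2
finger_force: 50.0
```

Emit:
play_rows --translation '[[0,0,0.0007],[0,0,0]]' --delta_rot '[[0,0,0],[0,0,0]]' --grip '[-1,-1]'

```text
clock: 13.18
tool_pos: [0.661, 0.2221, 0.1978]
eef_rot: [-0.118, 0.993, 0.0, 0.0]
contact_force: [0.3, 0.6, 1.7]
opening: 0.197
finger_force: 50.0
```

Emit:
play_rows --translation '[[0,0,0.0006],[0,0,0]]' --delta_rot '[[0,0,0],[0,0,0]]' --grip '[-1,-1]'

```text
clock: 13.42
tool_pos: [0.6611, 0.2221, 0.1973]
eef_rot: [-0.118, 0.993, 0.0, 0.0]
contact_force: [0.2, -0.1, 1.2]
opening: 0.199
finger_force: 50.0
```

Emit:
play_rows --translation '[[0,0,0.0006],[0,0,0]]' --delta_rot '[[0,0,0],[0,0,0]]' --grip '[-1,-1]'

```text
clock: 13.68
tool_pos: [0.6612, 0.2221, 0.197]
eef_rot: [-0.118, 0.993, 0.0, 0.0]
contact_force: [-0.3, -0.5, 4.6]
opening: 0.201
finger_force: 50.0
```

Emit:
play_rows --translation '[[0,0,0.0003],[0,0,0]]' --delta_rot '[[0,0,0],[0,0,0]]' --grip '[-1,-1]'

```text
clock: 13.92
tool_pos: [0.6612, 0.2221, 0.1969]
eef_rot: [-0.118, 0.993, 0.0, 0.0]
contact_force: [-1.0, -1.2, 6.3]
opening: 0.199
finger_force: 50.0
```

At the stop with about 6 N. Now I'll let the ring contract.

Emit:
play_rows --translation '[[0,0,0],[0,0,0],[0,0,0],[0,0,0],[0,0,0],[0,0,0],[0,0,0],[0,0,0]]' --delta_rot '[[0,0,0],[0,0,0],[0,0,0],[0,0,0],[0,0,0],[0,0,0],[0,0,0],[0,0,0]]' --grip '[-0.55,-0.4,-0.25,-0.1,0.05,0.2,0.3,0.3]'

```text
clock: 14.92
tool_pos: [0.6609, 0.2219, 0.1961]
eef_rot: [-0.118, 0.993, -0.0, -0.0]
contact_force: [-1.2, 0.2, -0.0]
opening: 0.649
finger_force: 2.9
```

Emit:
play_rows --translation '[[0,0,0],[0,0,0],[0,0,0],[0,0,0]]' --delta_rot '[[0,0,0],[0,0,0],[0,0,0],[0,0,0]]' --grip '[0.5,0.8,0.8,0.8]'

```text
clock: 15.42
tool_pos: [0.6611, 0.2221, 0.1963]
eef_rot: [-0.118, 0.993, 0.0, 0.0]
contact_force: [0.7, -0.6, 0.1]
opening: 0.902
finger_force: 0.0
```

```bash
python3 - <<'E'
from h import *
shot("wrist","w9",[])
c=cv2.imread("pics/w9.png");cv2.imwrite("pics/w9c.png",cv2.resize(c[50:300,190:460],None,fx=2.4,fy=2.4,interpolation=2))
E
```

```text
w9 t 15.43 tcp [0.6611 0.2221 0.1963] q [-0.2   0.93 -0.4   1.4   0.42  0.89  1.09] F [ 0.7 -0.6  0.1] open 0.902
```

View pics/w9c.png

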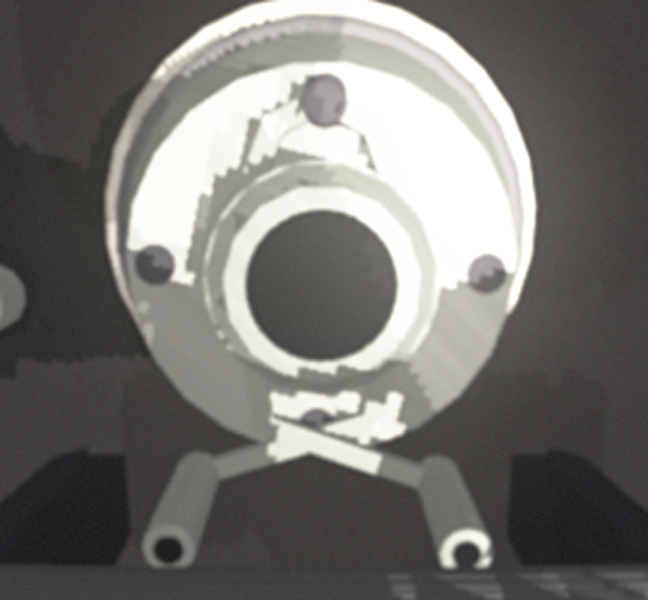

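The ring has closed in the groove: the knuckle is at crop (323,100), the eyes at (168,548) and (466,550), and the fingers are clear. Retreating straight up.

Emit:
play_rows --translation '[[0,0,-0.004],[0,0,-0.01],[0,0,-0.02],[0,0,-0.03],[0,0,-0.03],[0,0,-0.02],[0.03,0,-0.01],[0.03,0,0],[0.03,0,0],[0,0,0],[0,0,0]]' --delta_rot '[[0,0,0],[0,0,0],[0,0,0],[0,0,0],[0,0,0],[0,0,0],[0,0,0],[0,0,0],[0,0,0],[0,0,0],[0,0,0]]' --grip '[1,1,1,1,1,1,1,1,1,1,1]'

```text
clock: 16.85
tool_pos: [0.5747, 0.2013, 0.3215]
eef_rot: [-0.118, 0.993, 0.0, 0.001]
contact_force: [0.2, -0.4, -0.4]
opening: 1.0
finger_force: 0.0
```

```bash
python3 - <<'E'
from h import *
shot("scene","s2",["snap_ring"]);shot("wrist","w10",[])
a=cv2.imread("pics/s2.png")[120:240,320:450];b=cv2.imread("pics/w10.png")[100:290,200:460]
cv2.imwrite("pics/end.png",np.hstack([cv2.resize(a,(390,360),interpolation=2),cv2.resize(b,(410,360),interpolation=2)]))
d=pickle.load(open("pics/s2.pkl","rb"))["cal"]
for z in(.1305,.1405):print(z,proj(d,[.6155,.2113,z]).round(1),proj(d,[.6155+.038,.2113,z]).round(1))
E
```

```text
s2 t 16.85 tcp [0.5747 0.2013 0.3215] q [-0.16  0.67 -0.46  1.59  0.34  0.96  1.08] F [ 0.2 -0.4 -0.4] open 1.0
  snap_ring [([0.367, -0.091, 0.004], 0.74, [235.0, 202.0]), ([0.65, 0.204, 0.135], 0.61, [400.0, 173.0])]
w10 t 16.95 tcp [0.5747 0.2013 0.3208] q [-0.16  0.67 -0.46  1.59  0.34  0.96  1.08] F [-0.1 -0.2 -0.6] open 1.002
0.1305 [391.4 166.1] [402.8 174. ]
0.1405 [391.8 162.8] [403.3 170.7]
```

View pics/end.png

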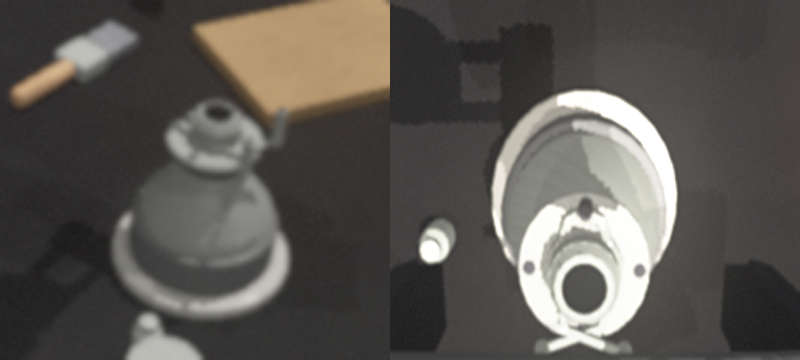

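The final pictures show the ring lying flat on the lowered flange, with its eyes upright beside it and the hand well clear. Handing in.

```bash
python3 -c "
from plant import r
print(r.finish_job())"
```

```text
the job is handed in; nothing more can be done
None
```

The job is handed in: in the last pictures the snap ring lies closed and flat in the groove, holding the flange down, the highest force I read while pressing was about 6 N, and the hand is well clear; no pass/fail result came back.

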